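# Gauge a blind hole and lay out the bolt that suits it

## Task

Push the hub across the table until its flange is home in the vee of the depth gauge, then gently press the gauge's rod down into the hub's hole until it bottoms, read how deep the hole is and leave the rod down there. Then put into the parts dish the longest of the three bolts whose shank is still shorter than the hole is deep; leave the other two bolts standing where they are.

Things in the scene. Friction and masses are not known exactly. Their poses are not given: they have to be found in the camera images.
- gauge_stand: Depth gauge fixed on the table by a dark magnetic base. Origin: on the table under the rod's axis; x points level to its column (x 112 mm), z up. Two steel jaws 18 mm high, 65 mm out to each side, form a 90 degree vee open to -x: a 110 mm flange pushed along +x until it touches both is centred under the rod. The rod's barrel (25 mm across) is 89 to 116 mm above the table; -x of it is free.
- depth_rod (a joint): Travel of the upright gauge rod, m, positive down, at most 0.075; 0 = fully raised (tip 83 mm, top of knob 209 mm above the table). Starts 0 to 0.010. It stays where it is left (friction about 2.5 N). The tip is level with the hub's top at 0.012, so hole depth = travel at the bottom less 0.012. The rod has rings every 5 mm.
- rod_tip (a point): Lower end of the depth rod (7 mm round), z axis up.
- rod_top (a point): Centre of the flat top of the rod's black knob (26 mm round, 14 mm high), 126 mm above the rod's tip. Press here.
- hub: Loose aluminium hub, 0.45 to 0.65 kg: round flange 110 mm across, 14 mm thick, with a boss 46 mm across in its middle, 71 mm high in all; in the boss a blind hole 17 mm across. The hole is 33 to 56 mm deep, which differs each time and does not show from outside. Origin: centre of its underside, z up.
- hole_mouth (a point): Centre of the hole's mouth on top of the hub, 71 mm above its underside, z up.
- bolt_30: Loose steel hex bolt stood on its head, shank up. Head 24 mm across flats, 10 mm high; shank 16 mm round and 30 mm long, 40 mm high in all. Origin: centre of the head's outer face (on the table), z along the shank.
- bolt_40: The same with a shank 40 mm long, 50 mm high in all.
- bolt_50: The same with a shank 50 mm long, 60 mm high in all.
- dish: Round steel parts dish, held to the table by its magnet: 100 mm across the rim, 21 mm high, flat inner floor 70 mm across. Origin: centre of its underside.
- dish_in (a point): Centre of the dish's inner floor, 5 mm above the table.
- pipe_positioner: Fixed pipe rest on a yellow post at the right edge of the table; not part of the job, only to be kept clear of. Origin 30 mm below the table top, z up. A level bar 35 mm thick, 372 mm above the origin, runs from y = -185 to -422 mm at x = -50 to -86 mm (towards the robot); the trough behind it (y = -130 to 400 mm) is up to 532 mm high. Reach over it or round it.
Mind the look-alikes: they are no part of the job. What is shaped like the bolt_50 but brown or green is not meant.

How it is judged:
By the outcome, as a careful person would: the job done as asked, in the order asked, and still so for the second after the job is handed in, with the robot touching nothing.
It also fails if it takes over 72 s, if anything falls off the work surface, if the arm or the gripper's body presses on something with over 40 N, if the wrist force passes 120 N, or if a joint passes its speed limit or range.

## Robot

A 7-joint arm with a two-finger parallel gripper is mounted at the origin on a cart in front of the work surface, level with it; the furniture and walls round the work are solid. World frame = base frame: x ahead of the robot, y to its left, z up, the work surface at z = 0. Lengths are in m, angles in rad, forces in N, time in s.
With the tool pointing down it reaches from about 0.35 to 0.9 m from the base axis. Payload 8.1 kg.
Tool frame: the origin (TCP) lies at the very end of the fingers, on their centre line; the grasp point (between the pads) lies 19 mm behind it (grip_point_offset is the distance from the TCP to the grasp point, in m); z points along the fingers, x is the direction in which the jaws open and shut, and the axes are right-handed (so a half turn about z gives the same grasp; the last joint's range is limited). The gripper opens to 92 mm and grips with 3 to 60 N. Pads are 19 mm wide; open, the fingers measure 130 mm over their backs; the gripper's body (75 mm by 190 mm) begins 47 mm behind the grasp point.
Start: joints at [1.05, 0.434, 0.025, 1.573, -0.012, 1.134, -0.075], TCP at [0.254, -0.571, 0.227] pointing down, gripper open.
Joint ranges: [-2.62, 2.62], [-0.44, 2.09], [-1.27, 1.32], [0.08, 2.57], [-1.32, 4.46], [0.12, 2], [-2.74, 2.74]. Speed limits (rad/s): [2.22, 2.22, 3.01, 3.01, 3.14, 3.14, 3.14].

## Interface

Orientations are given as a rotation vector (axis times angle).
In Python, from cell import observe, get_image, camera_model, sign_off, grip_point_offset gives the robot as it stands.
- The arm moves only by the tool play_rows, never from a script. Its argument "rows" is a list of rows, each a list of 7 numbers: the shift along the tool's x, y, z as a fraction of full scale, then the turn, a rotation vector about the tool's x, y, z as a fraction of full scale, then the closure, from -1 (fully open) to 1 (shut). A call has 1 to 5 rows; each row shifts and turns the pose as measured when the row begins, along the tool's axes as they then stand; what a row does not reach is not made up. Full scale, the value 1, is 0.15 m for a shift and 0.5 rad for a turn. A row lasts 1/10 s, in which the tool goes at most 50 mm and 8.59 degrees, less where a joint would pass 70% of its speed; a pose out of reach is approached as far as the arm can. A call with a number of a shift or a turn outside -1 to 1 is refused whole. A call with a gripper value outside its range is refused whole. The fingers move at their own pace and stop on an object; "force" is the grip in N (left out, the last holds). Time passes only in rows, so rows that do not move let the fingers close. It gives the time, the measured TCP pose, the force and the opening at its end, in the units of the state.
- observe(): the state, without advancing time (a new reading comes with each control period).
- get_image(name): name is "scene" or "top" or "wrist"; returns the picture (384x512x3 uint8, blue, green, red); there is no depth.
- camera_model(name): a dict with "K" (3x3 intrinsics, pixels), "dist" ([k1, k2, p1, p2, k3] as OpenCV has them; the pictures are not rectified), "R" (3x3) and "t" (3): a world point X has camera coordinates R X + t. Camera axes: x right, y down, z forward; pixel columns grow to the right and rows downward; lengths in m; the calibration is good to about 2 mm. A picture is of the moment at which its call begins: read the wrist's pose just before it. camera_model takes no time and is no camera call; for the wrist camera it gives the pose at the moment of the call.
- sign_off(): hands the job in, once; it reports no verdict.
The state is a dict: "clock": time; "joints": joint angles; "dq": joint speeds; "joint_efforts": joint torques, N m; "position": TCP position; "ee_rot": TCP orientation; "force": force on the tool from outside, world axes, zero at the start; "ft_torque": the same for the moment, N m; "width": opening from 0.0 (shut) to 1.0 (fully open).
Only numpy, scipy, OpenCV 4.12 (cv2) and the standard library are available. Lean on these libraries where they do the work, as an engineer would, in place of code of your own. Each camera call takes 0.05 s, during which the arm holds its last target.

## Working session

There is one attempt and no reset: what is moved stays moved. The work goes in short steps, Python scripts to look and compute and a tool call to move; the robot and the scene stay as the last step left them, time stands still between calls to the robot, and variables do not carry over. Pictures are saved under pics/ and viewed, and the job is handed in when it is done.

Besides the shell and the picture viewer there is one more tool, called after "Call:" as a command line: name --pt "numbers of a row" for each row, then --argument value for the rest. play_rows: Moves the arm, as the interface text tells. Its arguments: {"type":"object","properties":{"rows":{"type":"array","items":{"type":"array","items":{"type":"number"}}},"force":{"type":"number"}},"required":["rows"]}

```bash
mkdir -p pics; ls; python3 - <<'E'
from cell import *
import cv2,numpy as np
print(observe(), grip_point_offset if not callable(grip_point_offset) else grip_point_offset())
for n in ("scene","top","wrist"):
    cv2.imwrite(f"pics/{n}0.png",get_image(n)); m=camera_model(n); print(n,m)
E
```

```text
pics
{'clock': 0.0, 'joints': array([ 1.0503869 ,  0.43520268,  0.02495796,  1.5740959 , -0.01162565,
        1.13398   , -0.07508104]), 'dq': array([-0.00049799, -0.00029053,  0.00096655,  0.00095866,  0.00026512,
        0.00092687, -0.00049783]), 'joint_efforts': array([-1.12582176e-03, -6.67827559e+01,  9.84255038e-01, -3.14455533e+01,
       -6.05967036e-02,  4.27503360e-02,  1.67203784e-04]), 'position': array([ 0.25335819, -0.57079125,  0.22595786]), 'ee_rot': array([-2.63317932e+00,  1.71209952e+00,  2.11807860e-03]), 'force': array([-0.46238163, -0.46489675, -0.13498043]), 'ft_torque': array([ 0.01245019, -0.00095379,  0.00091784]), 'width': 1.002628483985606} 0.0188
scene {'K': array([[385.03213899,   0.        , 248.48186804],
       [  0.        , 385.03213899, 194.61051414],
       [  0.        ,   0.        ,   1.        ]]), 'dist': array([-0.00475093,  0.        ,  0.        ,  0.        ,  0.        ]), 'R': array([[-5.71783005e-01, -8.20404717e-01,  5.43957760e-04],
       [-3.87956563e-01,  2.69802907e-01, -8.81303635e-01],
       [ 7.22878898e-01, -5.04125472e-01,
[... 305 characters left out ...]
    ]), 'R': array([[-0.01448253, -0.99988167,  0.00518722],
       [-0.97887179,  0.01311962, -0.20405367],
       [ 0.20396147, -0.00803284, -0.97894596]]), 't': array([-0.15114544,  0.57148014,  1.15975666])}
wrist {'K': array([[264.34327614,   0.        , 254.65894544],
       [  0.        , 264.34327614, 190.38910601],
       [  0.        ,   0.        ,   1.        ]]), 'dist': array([-0.02562964,  0.        ,  0.        ,  0.        ,  0.        ]), 'R': array([[ 4.04810073e-01, -9.14400748e-01, -2.76837319e-04],
       [-8.81483244e-01, -3.90317785e-01,  2.65780579e-01],
       [-2.43138015e-01, -1.07346628e-01, -9.64033509e-01]]), 't': array([-0.6248082 , -0.03296806,  0.38973472])}
```

View pics/scene0.png

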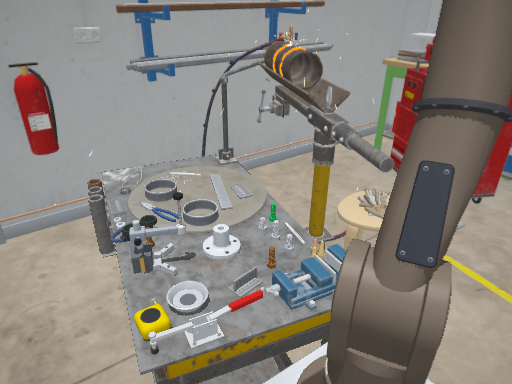

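View pics/top0.png

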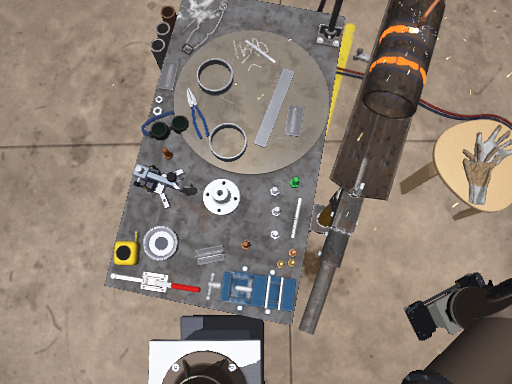

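View pics/wrist0.png

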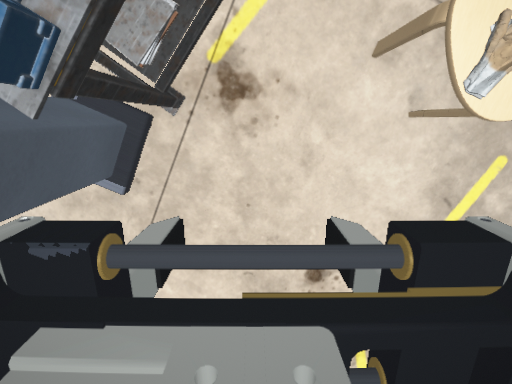

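```bash
cat > h.py <<'E'
from cell import *
import cv2,numpy as np
from scipy.spatial.transform import Rotation as Ro
def ray(m,u,v):
    p=cv2.undistortPoints(np.array([[[u,v]]],float),m["K"],m["dist"])[0,0]
    R,t=m["R"],m["t"]; d=R.T@np.array([p[0],p[1],1]); return -R.T@t,d/np.linalg.norm(d)
def onz(m,u,v,z):
    o,d=ray(m,u,v); return o+d*(z-o[2])/d[2]
def proj(m,X):
    r,_=cv2.Rodrigues(m["R"]); return cv2.projectPoints(np.array(X,float).reshape(-1,3),r,m["t"],m["K"],m["dist"])[0][:,0]
def two(m1,p1,m2,p2):
    o1,d1=ray(m1,*p1);o2,d2=ray(m2,*p2)
    A=np.stack([d1,-d2],1); s=np.linalg.lstsq(A,o2-o1,rcond=None)[0]
    a=o1+d1*s[0];b=o2+d2*s[1]; return (a+b)/2,np.linalg.norm(a-b)
def crop(im,x0,y0,x1,y1,k,fn):
    cv2.imwrite(fn,cv2.resize(im[y0:y1,x0:x1],None,fx=k,fy=k,interpolation=cv2.INTER_CUBIC))
E
python3 - <<'E'
from h import *
t=cv2.imread("pics/top0.png");s=cv2.imread("pics/scene0.png")
crop(t,100,140,310,310,3.5,"pics/t0c.png")
crop(s,110,170,340,350,3.4,"pics/s0c.png")
m=camera_model("top")
for n,(u,v),z in [("hub top",(222,196),.071),("flange",(221,197),.014),("dish",(160,243),.02),("b1",(276,190),.05),("b2",(276,211),.05),("b3",(276,234),.05),("barend",(305,330),.34),("barstart",(335,240),.34),("post",(322,215),0),("tableBR",(292,324),0),("gauge",(190,186),.1)]:
    print(n,onz(m,u,v,z).round(3))
E
```

```text
hub top [ 0.555 -0.057  0.071]
flange [ 0.564 -0.05   0.014]
dish [0.428 0.128 0.02 ]
b1 [ 0.575 -0.212  0.05 ]
b2 [ 0.513 -0.211  0.05 ]
b3 [ 0.447 -0.209  0.05 ]
barend [ 0.215 -0.251  0.34 ]
barstart [ 0.402 -0.322  0.34 ]
post [ 0.507 -0.351  0.   ]
tableBR [ 0.193 -0.252  0.   ]
gauge [0.579 0.03  0.1  ]
```

View pics/t0c.png

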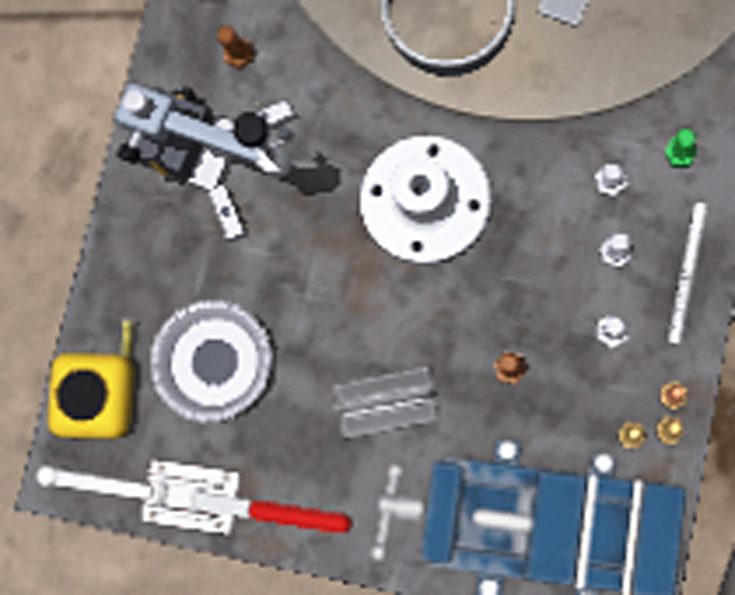

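View pics/s0c.png

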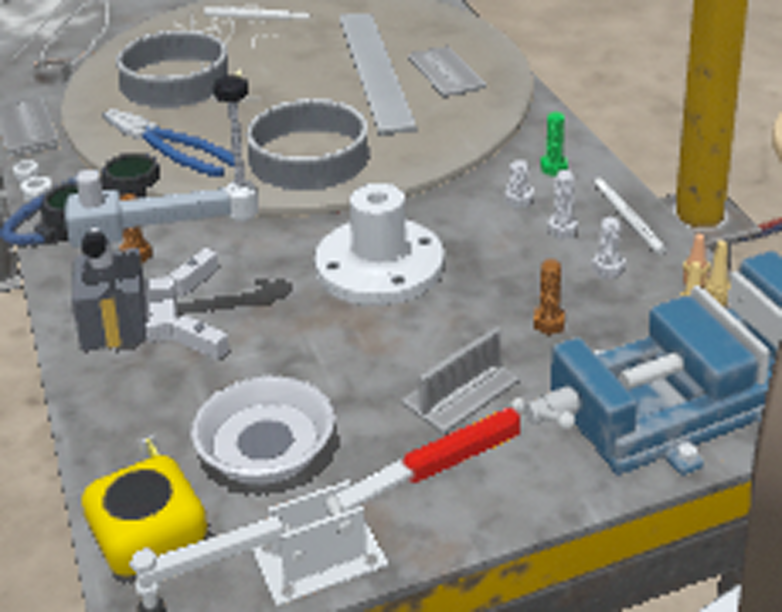

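```bash
python3 - <<'E'
from h import *
T=cv2.imread("pics/top0.png");S=cv2.imread("pics/scene0.png")
mt=camera_model("top");ms=camera_model("scene")
tp=lambda x,y:(100+x/3.5-.36,140+y/3.5-.36); sp=lambda x,y:(110+x/3.4-.35,170+y/3.4-.35)
for n,a,b in [("knobtop",(250,128),(231,80)),("hubtop",(421,184),(378,197)),("barrel",(262,158),(240,196)),
  ("bA tip",(611,172),(519,164)),("bB tip",(619,242),(565,175)),("bC tip",(612,324),(609,221)),("colknob",(139,103),(89,175)),("jawtipfar",(283,108),(211,258)),("jawtipnear",(236,232),(220,347)),("green",(686,137),(555,118)),("brown",(511,363),(551,265))]:
    p,e=two(mt,tp(*a),ms,sp(*b)); print(n,p.round(4),round(e,4),tp(*a),sp(*b))
# dish
print("dish rim c",onz(mt,*tp(212,360),.021))
crop(T,125,160,205,220,10,"pics/tg.png")
crop(S,125,185,205,285,7.5 if 0 else 6,"pics/sg.png")
crop(T,255,170,310,250,7,"pics/tb.png")
crop(S,245,195,305,270,8,"pics/sb.png")
E
```

```text
knobtop [0.5811 0.0625 0.2088] 0.0008 (171.06857142857143, 176.21142857142854) (177.59117647058824, 193.1794117647059)
hubtop [ 0.5665 -0.051   0.0706] 0.0002 (219.92571428571426, 192.21142857142854) (220.8264705882353, 227.59117647058824)
barrel [0.5789 0.0691 0.1104] 0.0063 (174.49714285714285, 184.78285714285713) (180.23823529411766, 227.29705882352943)
bA tip [ 0.5805 -0.2077  0.0406] 0.0008 (274.21142857142854, 188.78285714285713) (262.29705882352937, 217.88529411764708)
bB tip [ 0.5183 -0.2117  0.0594] 0.0002 (276.4971428571429, 208.78285714285713) (275.8264705882353, 221.12058823529412)
bC tip [ 0.4519 -0.2053  0.0507] 0.001 (274.4971428571429, 232.21142857142854) (288.7676470588235, 234.65)
colknob [0.6201 0.1654 0.1416] 0.0041 (139.3542857142857, 169.0685714285714) (135.8264705882353, 221.12058823529412)
jawtipfar [0.6458 0.0716 0.0128] 0.0046 (180.49714285714285, 170.49714285714285) (171.70882352941177, 245.53235294117647)
jawtipnear [0.5395 0.112  0.0071] 0.0011 (167.06857142857143, 205.92571428571426) (174.35588235294117, 271.70882352941175)
green [ 0.6063 -0.2695  0.0566] 0.0002 (295.64, 178.78285714285713) (272.88529411764705, 204.35588235294117)
brown [ 0.4218 -0.1221  0.058 ] 0.0019 (245.64, 243.3542857142857) (271.70882352941175, 247.59117647058824)
dish rim c [0.42949137 0.12689977 0.021     ]
```

View pics/tg.png

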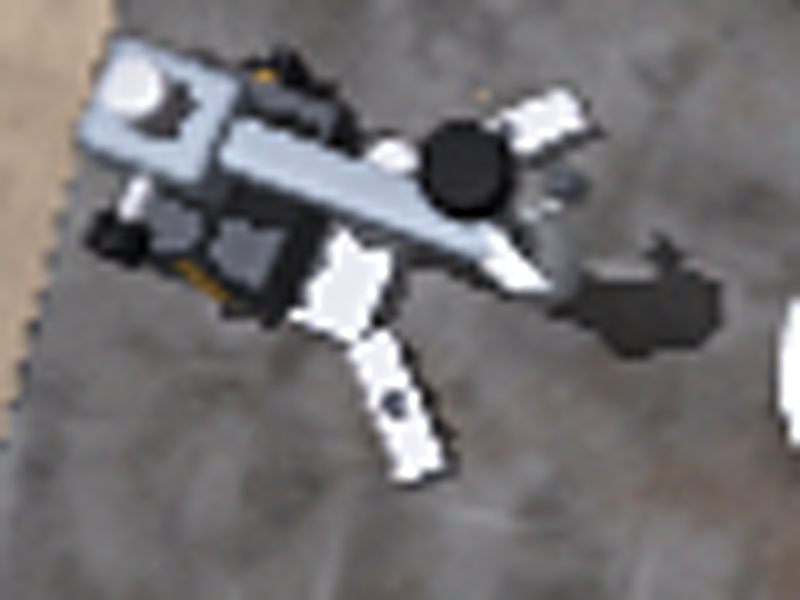

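View pics/sg.png

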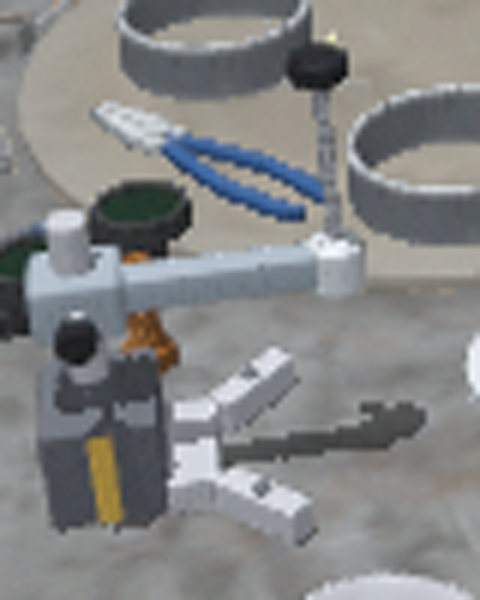

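View pics/tb.png

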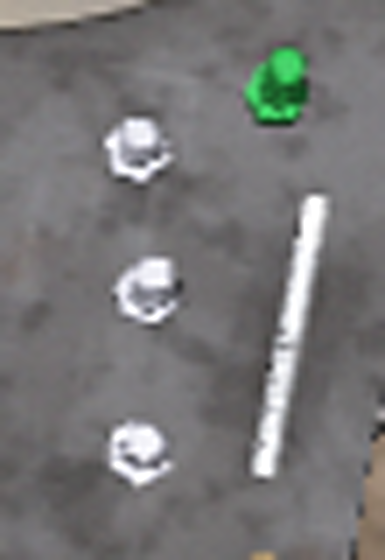

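View pics/sb.png

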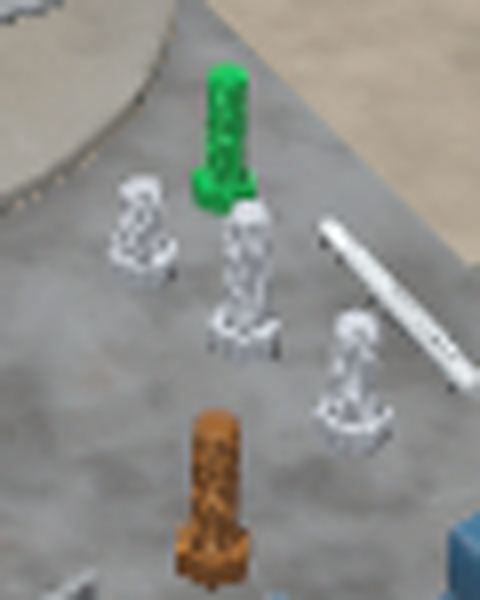

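I identified the parts from the pictures:

| Item | Pixel | Position or height |
|---|---|---|
| bolt_30 | top (274,189) | tip height 41 mm |
| bolt_50 | top (276,209) | tip height 59 mm |
| bolt_40 | top (274,232) | tip height 51 mm |
| Look-alikes | green (296,179), brown (246,243), brown by the gauge (167,153), brass caps near (285,262) | not part of the job |
| Hub | top (220,192) | z = 71 mm |
| Knob | top (171,176) | z = 209 mm |

The gauge's vee opens towards -y, and its +x axis is at about 69°.

```bash
cat >> h.py <<'E'
def Rt(h,th):
    h=np.radians(h);th=np.radians(th);d=np.array([np.cos(h),np.sin(h),0]);Z=np.array([0,0,1.])
    z=np.sin(th)*d-np.cos(th)*Z; y=-np.cos(th)*d-np.sin(th)*Z
    return np.stack([np.cross(y,z),y,z],1)
def plan(p,h,th,g,vmax=.045,wmax=.14,nmax=5):
    o=observe(); P=o["position"];R=Ro.from_rotvec(o["ee_rot"]); Rg=Ro.from_matrix(Rt(h,th))
    p=np.array(p,float)
    w=(R.inv()*Rg).as_rotvec(); n=max(1,int(np.ceil(max(np.linalg.norm(p-P)/vmax,np.linalg.norm(w)/wmax)-1e-6)))
    st=(p-P)/n; rows=[]
    for i in range(min(n,nmax)):
        rows.append([*(R.inv().apply(st)/.15).round(3),*(w/n/.5).round(3),g]); R=R*Ro.from_rotvec(w/n)
    print("n",n,"clock",round(o["clock"],2),"pos",P.round(4),"F",o["force"].round(1),"w",round(o["width"],3))
    print(str([[float(x) for x in r] for r in rows]).replace(" ",""))
def pl(*a,**k): plan(*a,**k)
E
python3 -c "
from h import *
o=observe();print(Ro.from_rotvec(o['ee_rot']).as_matrix().round(3))
plan([.254,-.571,.47],23.9,0,-1)"
```

```text
[[ 0.406 -0.914 -0.001]
 [-0.914 -0.406  0.001]
 [-0.001  0.    -1.   ]]
n 6 clock 0.15 pos [ 0.2534 -0.5709  0.2261] F [-0.  -0.3 -0.2] w 0.995
[[0.0,-0.001,-0.271,0.0,0.0,0.0,-1.0],[0.0,-0.001,-0.271,0.0,0.0,0.0,-1.0],[0.0,-0.001,-0.271,0.0,0.0,0.0,-1.0],[0.0,-0.001,-0.271,0.0,0.0,0.0,-1.0],[0.0,-0.001,-0.271,0.0,0.0,0.0,-1.0]]
```

Call:
play_rows --pt "0 0 -0.33 0 0 0 -1" --pt "0 0 -0.33 0 0 0 -1" --pt "0 0 -0.33 0 0 0 -1" --pt "0 0 -0.33 0 0 0 -1" --pt "0 0 -0.33 0 0 0 -1"

```text
clock: 0.65
position: [0.2519, -0.568, 0.4707]
ee_rot: [-2.625, 1.707, 0.029]
force: [1.9, -1.8, -0.1]
width: 1.0
```

```bash
python3 -c "
from h import *
plan([.33,-.30,.48],50,0,-1)"
```

```text
n 7 clock 0.65 pos [ 0.2519 -0.568   0.4707] F [ 1.9 -1.8 -0.1] w 1.0
[[-0.203,-0.172,-0.005,-0.001,0.006,-0.13,-1.0],[-0.192,-0.184,-0.006,-0.001,0.006,-0.13,-1.0],[-0.179,-0.196,-0.006,-0.001,0.006,-0.13,-1.0],[-0.166,-0.208,-0.007,-0.001,0.006,-0.13,-1.0],[-0.152,-0.218,-0.007,-0.001,0.006,-0.13,-1.0]]
```

Call:
play_rows --pt "-0.203 -0.172 -0.005 0 0.006 -0.13 -1" --pt "-0.192 -0.184 -0.006 0 0.006 -0.13 -1" --pt "-0.179 -0.196 -0.006 0 0.006 -0.13 -1" --pt "-0.166 -0.208 -0.006 0 0.006 -0.13 -1" --pt "-0.152 -0.218 -0.006 0 0.006 -0.13 -1"

```text
clock: 1.15
position: [0.3084, -0.3785, 0.4833]
ee_rot: [2.871, -1.258, 0.012]
force: [-0.0, -0.9, 0.4]
width: 0.994
```

```bash
python3 -c "
from h import *
plan([.46,-.12,.48],75,0,-1)"
```

```text
n 7 clock 1.15 pos [ 0.3084 -0.3785  0.4833] F [-0.  -0.9  0.4] w 0.994
[[-0.083,-0.273,0.001,0.002,-0.003,-0.161,-1.0],[-0.061,-0.279,0.002,0.002,-0.003,-0.161,-1.0],[-0.038,-0.283,0.002,0.002,-0.003,-0.161,-1.0],[-0.015,-0.285,0.002,0.002,-0.003,-0.161,-1.0],[0.008,-0.285,0.003,0.002,-0.003,-0.161,-1.0]]
```

Call:
play_rows --pt "-0.083 -0.273 0 0 0 -0.16 -1" --pt "-0.061 -0.279 0 0 0 -0.16 -1" --pt "-0.038 -0.283 0 0 0 -0.16 -1" --pt "-0.015 -0.285 0 0 0 -0.16 -1" --pt "0.008 -0.285 0 0 0 -0.16 -1"

```text
clock: 1.65
position: [0.4164, -0.1852, 0.4823]
ee_rot: [3.064, -0.641, 0.011]
force: [0.5, -0.4, 0.2]
width: 1.001
```

```bash
python3 -c "
from h import *
plan([.50,-.13,.38],87,12,-1)"
```

```text
n 4 clock 1.65 pos [ 0.4164 -0.1852  0.4823] F [ 0.5 -0.4  0.2] w 1.001
[[0.089,-0.142,0.17,0.109,-0.023,-0.179,-1.0],[0.103,-0.124,0.176,0.109,-0.023,-0.179,-1.0],[0.115,-0.104,0.181,0.109,-0.023,-0.179,-1.0],[0.126,-0.083,0.185,0.109,-0.023,-0.179,-1.0]]
```

Call:
play_rows --pt "0.089 -0.142 0.17 0.08 -0.02 -0.18 0.13" --pt "0.103 -0.124 0.176 0.08 -0.02 -0.18 0.13" --pt "0.115 -0.104 0.181 0.08 -0.02 -0.18 0.13" --pt "0.126 -0.083 0.185 0.08 -0.02 -0.18 0.13"

```text
clock: 2.05
position: [0.5041, -0.1215, 0.3807]
ee_rot: [-2.987, 0.038, -0.011]
force: [0.5, 0.5, 0.0]
width: 0.696
```

```bash
python3 -c "
from h import *
plan([.564,-.14,.20],87,8,.13)
cv2.imwrite('pics/w1.png',get_image('wrist'));m=camera_model('wrist')
print(proj(m,[[.5665,-.051,.071],[.5665,-.051,.014],[.518,-.2117,.06],[.581,.0625,.21]]))"
```

```text
n 5 clock 2.05 pos [ 0.5041 -0.1215  0.3807] F [0.5 0.5 0. ] w 0.696
[[0.079,0.059,0.235,-0.006,-0.001,0.011,0.13],[0.08,0.058,0.235,-0.006,-0.001,0.011,0.13],[0.08,0.057,0.235,-0.006,-0.001,0.011,0.13],[0.08,0.056,0.235,-0.006,-0.001,0.011,0.13],[0.081,0.055,0.236,-0.006,-0.001,0.011,0.13]]
[[288.82785005 147.24071651]
 [285.13790741 148.77634807]
 [262.63645872 234.82631003]
 [314.89849063  45.92266062]]
```

View pics/w1.png

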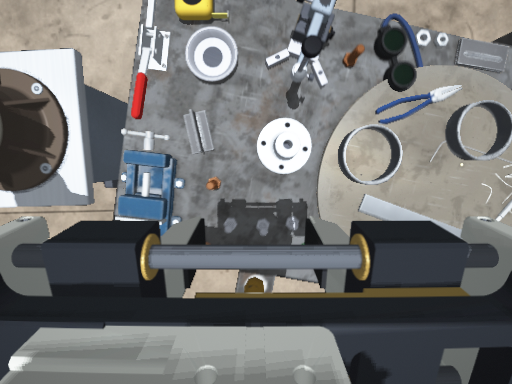

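The wrist picture has the hub boss at (288,146) and the knob at (313,46), both within 1–2 px of my measured points. I'm descending behind the hub.

Call:
play_rows --pt "0.08 0.05 0.235 -0.006 0 0.011 0.13" --pt "0.08 0.05 0.235 -0.006 0 0.011 0.13" --pt "0.08 0.05 0.235 -0.006 0 0.011 0.13" --pt "0.08 0.05 0.235 -0.006 0 0.011 0.13" --pt "0.08 0.05 0.235 -0.006 0 0.011 0.13"

```text
clock: 2.6
position: [0.5676, -0.1319, 0.1915]
ee_rot: [-2.997, 0.07, -0.005]
force: [0.8, -0.2, 0.7]
width: 0.433
```

```bash
python3 -c "
from h import *
plan([.564,-.132,.03],87,8,.13)"
```

```text
n 4 clock 2.6 pos [ 0.5676 -0.1319  0.1915] F [ 0.8 -0.2  0.7] w 0.433
[[-0.006,0.039,0.266,-0.002,0.0,0.003,0.13],[-0.006,0.039,0.266,-0.002,0.0,0.003,0.13],[-0.006,0.038,0.266,-0.002,0.0,0.003,0.13],[-0.006,0.038,0.267,-0.002,0.0,0.003,0.13]]
```

Call:
play_rows --pt "-0.006 0.038 0.267 0 0 0 0.13" --pt "-0.006 0.038 0.267 0 0 0 0.13" --pt "-0.006 0.038 0.267 0 0 0 0.13" --pt "-0.006 0.038 0.2 0 0 0 0.13"

```text
clock: 3.0
position: [0.5643, -0.1332, 0.0327]
ee_rot: [-2.998, 0.072, -0.004]
force: [0.2, -0.2, -0.3]
width: 0.435
```

```bash
python3 -c "
from h import *
plan([.564,-.132,.009],87,8,.13)"
```

```text
n 1 clock 3.0 pos [ 0.5643 -0.1332  0.0327] F [ 0.2 -0.2 -0.3] w 0.435
[[-0.002,0.015,0.157,-0.007,0.003,0.008,0.13]]
```

Call:
play_rows --pt "0 0.02 0.17 0 0 0 0.13" --pt "0 -0.08 0.01 0 0 0 0.13"

```text
clock: 3.2
position: [0.5626, -0.124, 0.0022]
ee_rot: [-2.999, 0.08, 0.003]
force: [-0.2, -0.0, -0.0]
width: 0.436
```

```bash
python3 -c "
from h import *
plan([.566,-.029,.007],87,20,.13,vmax=.015)"
```

```text
n 7 clock 3.2 pos [ 0.5626 -0.124   0.0022] F [-0.2 -0.  -0. ] w 0.436
[[-0.002,-0.09,0.008,0.059,0.001,-0.001,0.13],[-0.002,-0.09,0.011,0.059,0.001,-0.001,0.13],[-0.002,-0.09,0.014,0.059,0.001,-0.001,0.13],[-0.002,-0.089,0.016,0.059,0.001,-0.001,0.13],[-0.002,-0.089,0.019,0.059,0.001,-0.001,0.13]]
```

Call:
play_rows --pt "0.0 -0.05 -0.02 0 0 0 0.13" --pt "0.0 -0.09 0.008 0.05 0 0 0.13" --pt "0.0 -0.09 0.01 0.05 0 0 0.13" --pt "0 -0.09 0.012 0.05 0 0 0.13" --pt "0 -0.06 0.012 0.05 0 0 0.13"

```text
clock: 3.7
position: [0.566, -0.0627, 0.0109]
ee_rot: [-2.893, 0.077, -0.002]
force: [-0.3, -1.6, -1.0]
width: 0.436
```

```bash
python3 -c "
from h import *
plan([.566,-.029,.007],87,20,.13,vmax=.015)
T=get_image('top');m=camera_model('top')
crop(T,120,140,260,240,5,'pics/t2.png')"
```

```text
n 3 clock 3.7 pos [ 0.566  -0.0627  0.0109] F [-0.3 -1.6 -1. ] w 0.436
[[-0.004,-0.07,0.027,0.068,0.003,-0.001,0.13],[-0.004,-0.069,0.029,0.068,0.003,-0.001,0.13],[-0.004,-0.068,0.031,0.068,0.003,-0.001,0.13]]
```

View pics/t2.png

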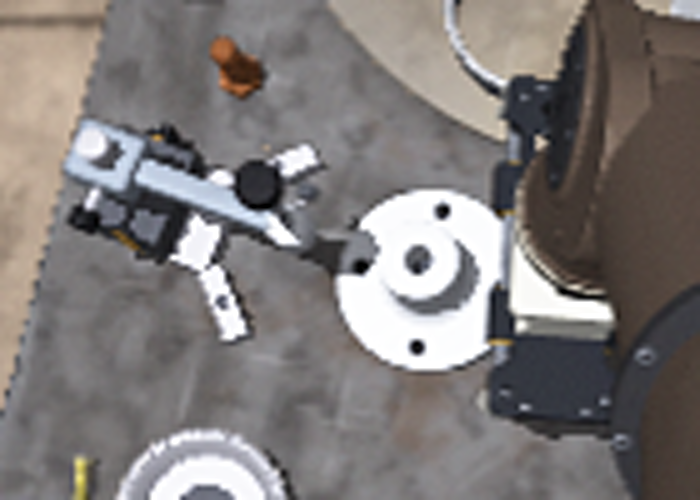

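The hub moves ahead of the cradle with its boss at top (204,192), about half way to the vee.

Call:
play_rows --pt "0 -0.068 0.03 0.068 0 0 0.13" --pt "0 -0.068 0.03 0.068 0 0 0.13" --pt "0 -0.03 0.02 0.05 0 0 0.13"

```text
clock: 4.05
position: [0.5692, -0.0356, 0.0073]
ee_rot: [-2.795, 0.077, -0.011]
force: [-0.7, -5.2, 3.2]
width: 0.431
```

```bash
python3 -c "
from h import *
T=get_image('top');m=camera_model('top')
cv2.imwrite('pics/t3f.png',T)
crop(T,120,140,260,240,5,'pics/t3.png')
o=observe();print(o['clock'],o['position'],o['force'],Ro.from_rotvec(o['ee_rot']).as_matrix().round(2))"
```

```text
4.1 [ 0.56877951 -0.03597813  0.00662866] [-0.31340558 -0.18016543 -0.64870415] [[ 1.   -0.05  0.02]
 [-0.06 -0.94  0.34]
 [-0.   -0.34 -0.94]]
```

View pics/t3.png

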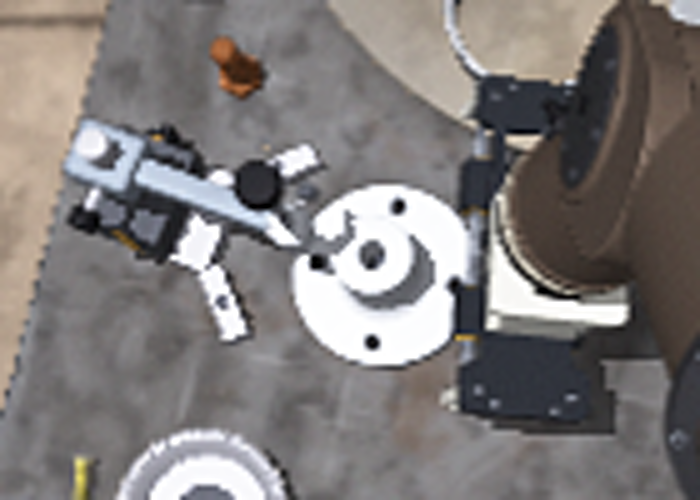

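```bash
python3 -c "
from h import *
m=camera_model('top')
H=onz(m,120+372/5-.4,140+254/5-.4,.071);print(H)
d=np.array([.354,.935]);l=np.array([.935,-.354]);O=np.array([.581,.0625])
print('along',(H[:2]-O)@d,'lat',(H[:2]-O)@l)
# tool needed at heading 69 behind hub by .075
g=H[:2]-.068*d; print(g)
plan([*g,.008],69.3,20,.13,vmax=.02)"
```

```text
[0.57258222 0.02298869 0.071     ]
along -0.03992297306858609 lat 0.006116375889540297
[ 0.54851022 -0.04059131]
n 3 clock 4.1 pos [ 0.5688 -0.036   0.0066] F [-0.3 -0.2 -0.6] w 0.435
[[-0.044,0.011,-0.007,0.002,0.071,0.191,0.13],[-0.043,0.015,-0.009,0.002,0.071,0.191,0.13],[-0.041,0.019,-0.01,0.002,0.071,0.191,0.13]]
```

```bash
python3 -c "
from h import *
plan([.5585,-.044,.007],77,20,.13,vmax=.02,wmax=.1)"
```

```text
n 2 clock 4.1 pos [ 0.5688 -0.036   0.0066] F [-0.3 -0.2 -0.6] w 0.435
[[-0.033,0.027,-0.011,0.002,0.061,0.16,0.13],[-0.03,0.029,-0.012,0.002,0.061,0.16,0.13]]
```

Call:
play_rows --pt "-0.02 0.05 -0.02 0 0 0 0.13" --pt "-0.033 0.027 -0.01 0 0.061 0.16 0.13" --pt "-0.03 0.0 -0.002 0 0.061 0.16 0.13"

```text
clock: 4.4
position: [0.5558, -0.0479, 0.0064]
ee_rot: [-2.775, 0.322, -0.056]
force: [0.1, 0.7, 0.1]
width: 0.438
```

```bash
python3 -c "
from h import *
plan([.5635,-.018,.006],77,21,.13,vmax=.01)"
```

```text
n 4 clock 4.4 pos [ 0.5558 -0.0479  0.0064] F [0.1 0.7 0.1] w 0.438
[[0.001,-0.048,0.018,0.009,-0.0,-0.002,0.13],[0.001,-0.048,0.018,0.009,-0.0,-0.002,0.13],[0.001,-0.048,0.019,0.009,-0.0,-0.002,0.13],[0.001,-0.048,0.019,0.009,-0.0,-0.002,0.13]]
```

Call:
play_rows --pt "0 -0.048 0.018 0.01 0 0 0.13" --pt "0 -0.048 0.018 0.01 0 0 0.13" --pt "0 -0.048 0.018 0.01 0 0 0.13" --pt "0 -0.048 0.018 0.01 0 0 0.13"

```text
clock: 4.8
position: [0.562, -0.0178, 0.0061]
ee_rot: [-2.756, 0.317, -0.057]
force: [-0.1, -1.8, -0.1]
width: 0.436
```

```bash
python3 -c "
from h import *
plan([.567,.001,.006],77,21,.13,vmax=.005)
T=get_image('top');m=camera_model('top')
crop(T,120,140,260,240,5,'pics/t4.png')"
```

```text
n 4 clock 4.8 pos [ 0.562  -0.0178  0.0061] F [-0.1 -1.8 -0.1] w 0.436
[[0.001,-0.03,0.012,-0.001,0.0,-0.001,0.13],[0.001,-0.03,0.012,-0.001,0.0,-0.001,0.13],[0.001,-0.03,0.012,-0.001,0.0,-0.001,0.13],[0.001,-0.03,0.012,-0.001,0.0,-0.001,0.13]]
```

View pics/t4.png

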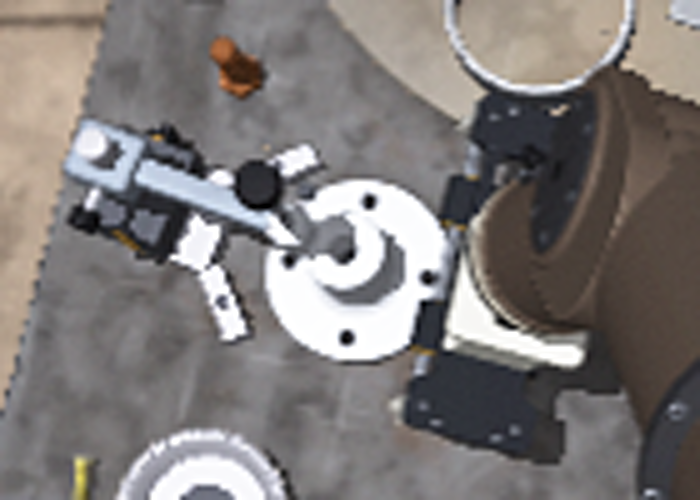

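Call:
play_rows --pt "0 -0.03 0.012 0 0 0 0.13" --pt "0 -0.03 0.012 0 0 0 0.13" --pt "0 -0.03 0.012 0 0 0 0.13"

```text
clock: 5.15
position: [0.5663, -0.0014, 0.0059]
ee_rot: [-2.755, 0.314, -0.057]
force: [-0.4, -3.4, 0.3]
width: 0.44
```

Call:
play_rows --pt "0 -0.03 0.01 0 0 0 0.13" --pt "0 -0.015 0.005 0 0 0 0.13"

```text
clock: 5.35
position: [0.5676, 0.0061, 0.006]
ee_rot: [-2.756, 0.313, -0.056]
force: [-4.9, -9.9, 1.9]
width: 0.43
```

```bash
python3 -c "
from h import *
plan([.567,.001,.006],77,21,.13,vmax=.005)
T=get_image('top');m=camera_model('top')
crop(T,120,140,260,240,5,'pics/t5.png')
crop(get_image('scene'),110,170,270,290,5,'pics/s5.png')"
```

```text
n 2 clock 5.35 pos [0.5676 0.0061 0.006 ] F [-4.9 -9.9  1.9] w 0.43
[[0.002,0.016,-0.006,-0.003,0.002,0.0,0.13],[0.002,0.016,-0.006,-0.003,0.002,0.0,0.13]]
```

View pics/t5.png

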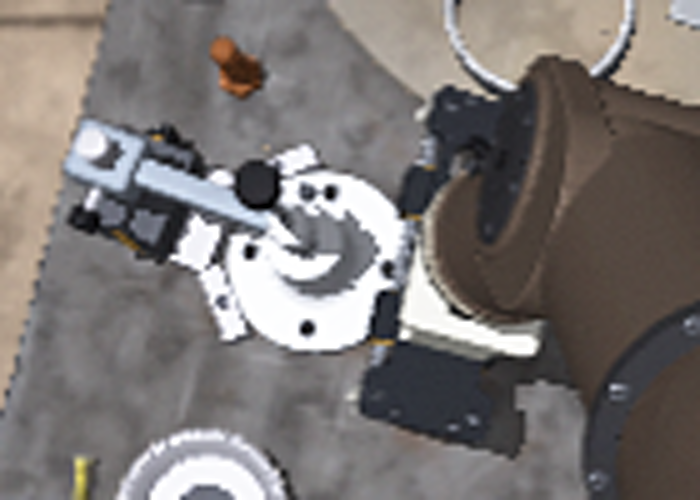

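View pics/s5.png

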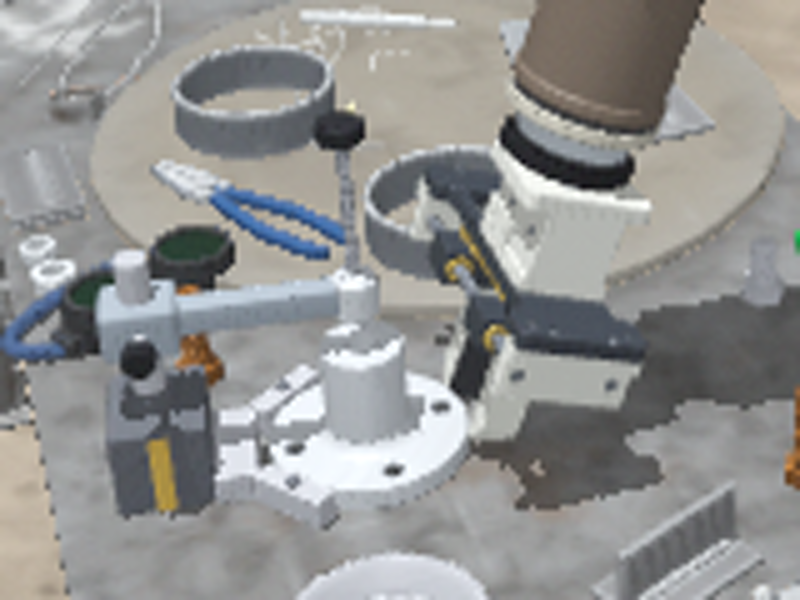

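The flange sits between both jaws, and the reaction (-4.9, -9.9) points straight back along the gauge axis. I'll back off and confirm with a nudge from closed fingers along the gauge axis.

Call:
play_rows --pt "0 0.06 -0.022 0 0 0 1" --pt "0 0.06 -0.022 0 0 0 1" --pt "0 0 0 0 0 0 1" --pt "0 0 0 0 0 0 1" --force 10

```text
clock: 5.85
position: [0.563, -0.013, 0.0059]
ee_rot: [-2.755, 0.312, -0.055]
force: [0.1, -0.8, -0.9]
width: 0.138
```

```bash
python3 -c "
from h import *
d=np.array([.354,.935]);O=np.array([.581,.0625])
plan([*(O-.078*d),.006],69.3,21,1,vmax=.01)
T=get_image('top');m=camera_model('top')
crop(T,130,160,230,220,8,'pics/t6.png')"
```

```text
n 1 clock 5.85 pos [ 0.563  -0.013   0.0059] F [ 0.1 -0.8 -0.9] w 0.138
[[-0.066,-0.002,0.0,-0.008,0.102,0.253,1.0]]
```

View pics/t6.png

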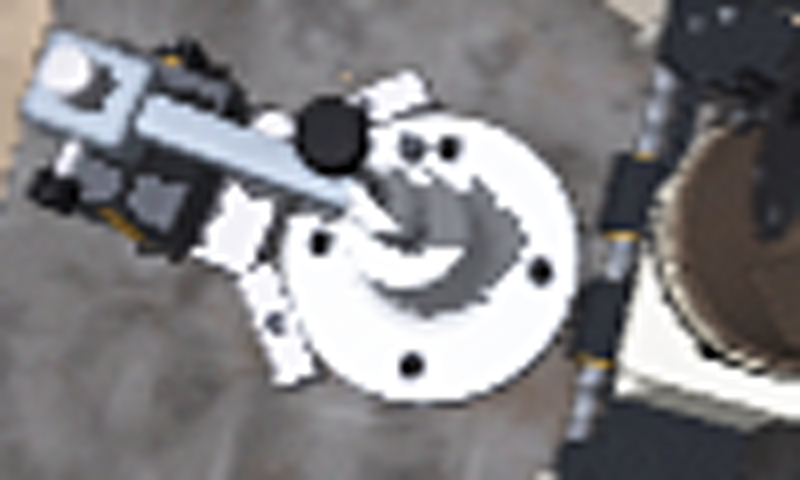

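Call:
play_rows --pt "-0.05 0.02 -0.008 -0.004 0.05 0.127 1" --pt "-0.036 -0.002 0 -0.004 0.05 0.127 1" --pt "0 -0.02 0.008 0 0 0 1"

```text
clock: 6.2
position: [0.5512, -0.0093, 0.0061]
ee_rot: [-2.732, 0.507, -0.093]
force: [0.1, 0.1, 0.3]
width: 0.005
```

```bash
python3 -c "
from h import *
m=camera_model('top');print(onz(m,130+432/8-.4,160+258/8-.4,.014))
d=np.array([.354,.935]);O=np.array([.581,.0625])
plan([*(O-.062*d),.006],69.3,21,1,vmax=.005)"
```

```text
[0.58071935 0.06246347 0.014     ]
n 4 clock 6.2 pos [ 0.5512 -0.0093  0.0061] F [0.1 0.1 0.3] w 0.005
[[0.004,-0.024,0.01,-0.0,-0.0,-0.003,1.0],[0.004,-0.024,0.01,-0.0,-0.0,-0.003,1.0],[0.004,-0.024,0.01,-0.0,-0.0,-0.003,1.0],[0.004,-0.024,0.01,-0.0,-0.0,-0.003,1.0]]
```

Call:
play_rows --pt "0 -0.024 0.009 0 0 0 1" --pt "0 -0.024 0.009 0 0 0 1" --pt "0 -0.024 0.009 0 0 0 1" --pt "0 -0.015 0.006 0 0 0 1"

```text
clock: 6.6
position: [0.5576, 0.0044, 0.0062]
ee_rot: [-2.734, 0.499, -0.092]
force: [-8.4, -13.0, 9.0]
width: 0.005
```

```bash
python3 -c "
from h import *
d=np.array([.354,.935]);O=np.array([.581,.0625]);print((observe()['position'][:2]-O)@d)
plan([*(O-.055*d),.006],69.3,21,1,vmax=.005)"
```

```text
-0.06263746884489232
n 2 clock 6.6 pos [0.5576 0.0044 0.0062] F [ -8.4 -13.    9. ] w 0.005
[[0.004,-0.024,0.01,0.0,0.0,0.0,1.0],[0.004,-0.024,0.01,0.0,0.0,0.0,1.0]]
```

The flange centre measures (0.5807, 0.0625), which is the knob axis, and the nudge met hard resistance, so it's home. Next I retract and go over the knob.

Call:
play_rows --pt "0 0.1 -0.04 0 0 0 1" --pt "0 0.2 -0.15 0 0 0 1" --pt "0 0.2 -0.2 0 0 0 1" --pt "0 0.0 -0.3 0 0 0 1"

```text
clock: 7.0
position: [0.5181, -0.0939, 0.0734]
ee_rot: [-2.733, 0.487, -0.08]
force: [0.7, -0.1, 0.2]
width: 0.001
```

```bash
python3 -c "
from h import *
plan([.535,-.07,.28],69,5,1)"
```

```text
n 5 clock 7.0 pos [ 0.5181 -0.0939  0.0734] F [ 0.7 -0.1  0.2] w 0.001
[[0.008,-0.135,-0.243,-0.113,0.004,0.005,1.0],[0.008,-0.121,-0.251,-0.113,0.004,0.005,1.0],[0.009,-0.106,-0.257,-0.113,0.004,0.005,1.0],[0.009,-0.092,-0.262,-0.113,0.004,0.005,1.0],[0.009,-0.077,-0.267,-0.113,0.004,0.005,1.0]]
```

Call:
play_rows --pt "0 -0.135 -0.243 -0.113 0 0 1" --pt "0 -0.121 -0.251 -0.113 0 0 1" --pt "0 -0.106 -0.257 -0.113 0 0 1" --pt "0 -0.092 -0.262 -0.113 0 0 1" --pt "0 -0.077 -0.267 -0.113 0 0 1"

```text
clock: 7.5
position: [0.5281, -0.0761, 0.2872]
ee_rot: [-3.015, 0.563, -0.008]
force: [1.2, 0.3, -0.9]
width: 0.005
```

```bash
python3 -c "
from h import *
plan([.581,.0625,.27],69,0,1)
T=get_image('top');S=get_image('scene')
cv2.imwrite('pics/s7f.png',S)
crop(S,150,175,230,285,5,'pics/s7.png');crop(T,130,160,230,220,8,'pics/t7.png')"
```

```text
n 4 clock 7.5 pos [ 0.5281 -0.0761  0.2872] F [ 1.2  0.3 -0.9] w 0.005
[[-0.001,-0.244,0.047,-0.037,0.004,-0.001,1.0],[-0.001,-0.245,0.042,-0.037,0.004,-0.001,1.0],[-0.001,-0.246,0.038,-0.037,0.004,-0.001,1.0],[-0.001,-0.247,0.033,-0.037,0.004,-0.001,1.0]]
```

View pics/s7.png

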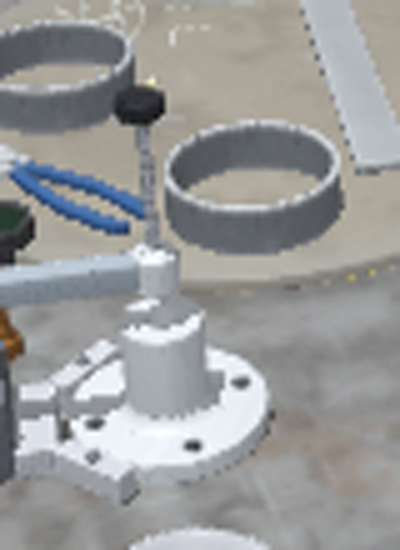

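View pics/t7.png

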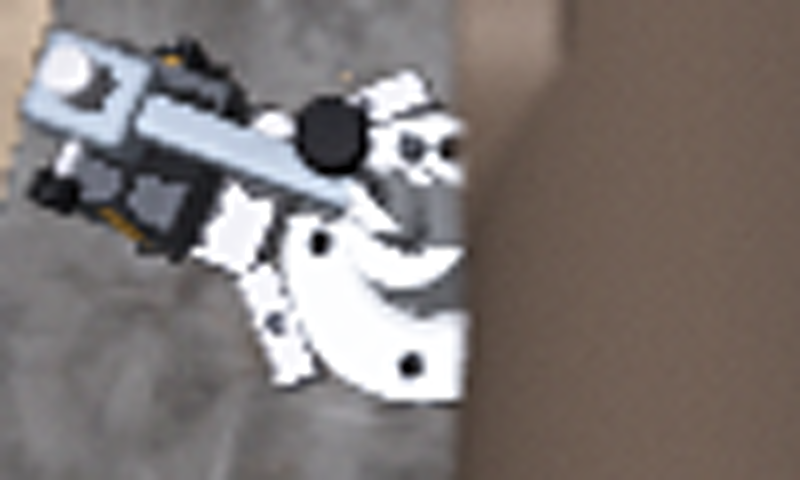

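Both views show the hub still seated. I'm moving over the knob.

Call:
play_rows --pt "0 -0.244 0.045 -0.037 0 0 1" --pt "0 -0.245 0.042 -0.037 0 0 1" --pt "0 -0.246 0.038 -0.037 0 0 1" --pt "0 -0.235 0.033 -0.037 0 0 1"

```text
clock: 8.0
position: [0.5874, 0.0619, 0.2764]
ee_rot: [3.087, -0.581, 0.011]
force: [-0.7, 0.1, 0.1]
width: 0.007
```

```bash
python3 -c "
from h import *
plan([.581,.0625,.225],69,0,1)"
```

```text
n 2 clock 8.0 pos [0.5874 0.0619 0.2764] F [-0.7  0.1  0.1] w 0.007
[[-0.022,0.006,0.171,-0.001,-0.007,-0.005,1.0],[-0.021,0.006,0.171,-0.001,-0.007,-0.005,1.0]]
```

Call:
play_rows --pt "-0.022 0.006 0.18 0 -0.007 -0.005 1" --pt "-0.021 0.006 0.14 0 -0.007 -0.005 1" --pt "0 0 0 0 0 0 1"

```text
clock: 8.3
position: [0.5816, 0.0729, 0.2252]
ee_rot: [-3.087, 0.55, 0.003]
force: [-0.1, -0.2, 0.6]
width: 0.004
```

```bash
python3 -c "
from h import *
plan([.581,.0625,.205],69,0,1)
S=get_image('scene')
crop(S,150,165,230,275,5,'pics/s8.png')"
```

```text
n 1 clock 8.3 pos [0.5816 0.0729 0.2252] F [-0.1 -0.2  0.6] w 0.004
[[0.02,0.067,0.134,-0.01,0.006,0.027,1.0]]
```

View pics/s8.png

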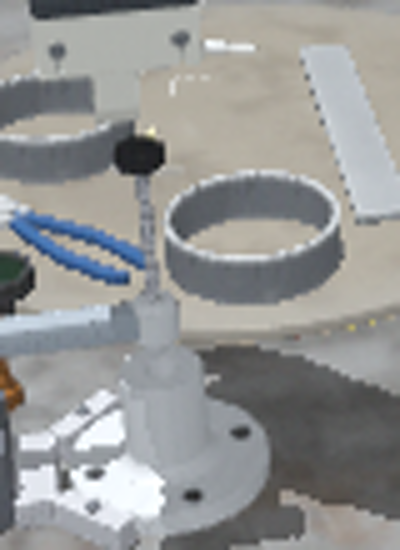

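Call:
play_rows --pt "0.01 0.05 0.03 0 0 0.01 1" --pt "0.005 0.01 0 0 0 0.01 1" --pt "0 0 0 0 0 0 1"

```text
clock: 8.65
position: [0.5828, 0.0613, 0.2241]
ee_rot: [-3.082, 0.572, -0.005]
force: [-0.0, 0.4, 0.0]
width: 0.008
```

```bash
python3 -c "
from h import *
plan([.581,.0625,.205],69,0,1,vmax=.005)"
```

```text
n 4 clock 8.65 pos [0.5828 0.0613 0.2241] F [-0.   0.4  0. ] w 0.008
[[-0.004,-0.001,0.032,-0.004,-0.001,-0.0,1.0],[-0.004,-0.001,0.032,-0.004,-0.001,-0.0,1.0],[-0.004,-0.001,0.032,-0.004,-0.001,-0.0,1.0],[-0.004,-0.001,0.032,-0.004,-0.001,-0.0,1.0]]
```

Call:
play_rows --pt "-0.004 0 0.033 0 0 0 1" --pt "-0.004 0 0.033 0 0 0 1" --pt "-0.004 0 0.033 0 0 0 1"

```text
clock: 8.95
position: [0.5824, 0.0611, 0.2104]
ee_rot: [-3.081, 0.575, -0.011]
force: [0.2, 0.8, 0.6]
width: 0.006
```

Call:
play_rows --pt "0 0 0.033 0 0 0 1" --pt "0 0 0.033 0 0 0 1" --pt "0 0 0.033 0 0 0 1"

```text
clock: 9.25
position: [0.5823, 0.0612, 0.1944]
ee_rot: [-3.081, 0.574, -0.011]
force: [-1.0, -0.3, 1.7]
width: 0.006
```

Call:
play_rows --pt "0 0 0.033 0 0 0 1" --pt "0 0 0.033 0 0 0 1" --pt "0 0 0.033 0 0 0 1" --pt "0 0 0.033 0 0 0 1" --pt "0 0 0.02 0 0 0 1"

```text
clock: 9.75
position: [0.5824, 0.0612, 0.1691]
ee_rot: [-3.082, 0.574, -0.01]
force: [-0.7, -0.5, 2.3]
width: 0.004
```

```bash
python3 -c "
from h import *
plan([.581,.0625,.205],69,0,1,vmax=.005)
S=get_image('scene')
crop(S,150,165,230,275,5,'pics/s9.png')"
```

```text
n 8 clock 9.75 pos [0.5824 0.0612 0.1691] F [-0.7 -0.5  2.3] w 0.004
[[-0.001,-0.001,-0.03,-0.002,-0.001,-0.001,1.0],[-0.001,-0.001,-0.03,-0.002,-0.001,-0.001,1.0],[-0.001,-0.001,-0.03,-0.002,-0.001,-0.001,1.0],[-0.001,-0.001,-0.03,-0.002,-0.001,-0.001,1.0],[-0.001,-0.001,-0.03,-0.002,-0.001,-0.001,1.0]]
```

View pics/s9.png

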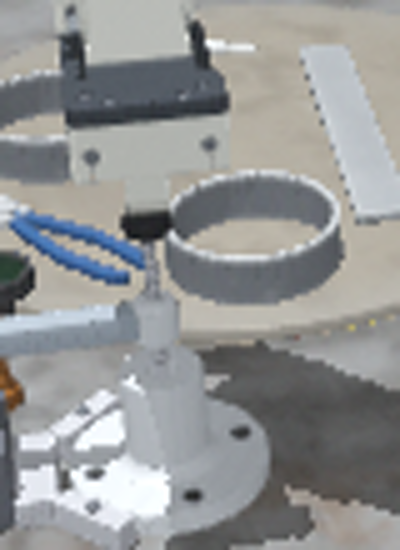

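The knob follows under the fingers against 2.3 N of friction, so the rod is in the hole. From here I press slowly.

Call:
play_rows --pt "0 0 0.016 0 0 0 1" --pt "0 0 0.016 0 0 0 1"

```text
clock: 10.0
position: [0.5823, 0.0613, 0.1637]
ee_rot: [-3.082, 0.574, -0.009]
force: [-1.8, -0.8, 1.3]
width: 0.005
```

Call:
play_rows --pt "0 0 0.016 0 0 0 1" --pt "0 0 0.016 0 0 0 1"

```text
clock: 10.2
position: [0.5825, 0.0614, 0.1592]
ee_rot: [-3.082, 0.574, -0.01]
force: [-8.0, -1.1, 22.4]
width: 0.005
```

Call:
play_rows --pt "0 0 0.016 0 0 0 1"

```text
clock: 10.3
position: [0.5826, 0.0614, 0.1587]
ee_rot: [-3.082, 0.575, -0.012]
force: [-12.2, -3.2, 35.4]
width: 0.006
```

Call:
play_rows --pt "0 0 0.016 0 0 0 1"

```text
clock: 10.4
position: [0.5826, 0.0614, 0.1586]
ee_rot: [-3.083, 0.575, -0.014]
force: [-11.6, -3.5, 29.8]
width: 0.005
```

It bottomed at TCP z = 0.159, with the force jumping from 2 N to about 30 N. That gives 50 mm of travel and a depth of about 38 mm. I'll ease off and check the travel in the pictures.

Call:
play_rows --pt "0 0 -0.03 0 0 0 1" --pt "0 0 -0.06 0 0 0 1" --pt "0 0 -0.3 0 0 0 1" --pt "0 0.1 -0.33 0 0 0 1" --pt "0 0.3 0 0 0 0 1"

```text
clock: 10.9
position: [0.5604, 0.0112, 0.2704]
ee_rot: [-3.081, 0.558, -0.012]
force: [1.3, -1.6, -0.4]
width: 0.003
```

```bash
python3 -c "
from h import *
print(observe()['position'])
S=get_image('scene');T=get_image('top')
cv2.imwrite('pics/s10f.png',S);cv2.imwrite('pics/t10f.png',T)
crop(S,140,165,230,275,6,'pics/s10.png');crop(T,130,150,230,220,8,'pics/t10.png')"
```

```text
[0.56035162 0.01121772 0.27039266]
```

View pics/s10.png

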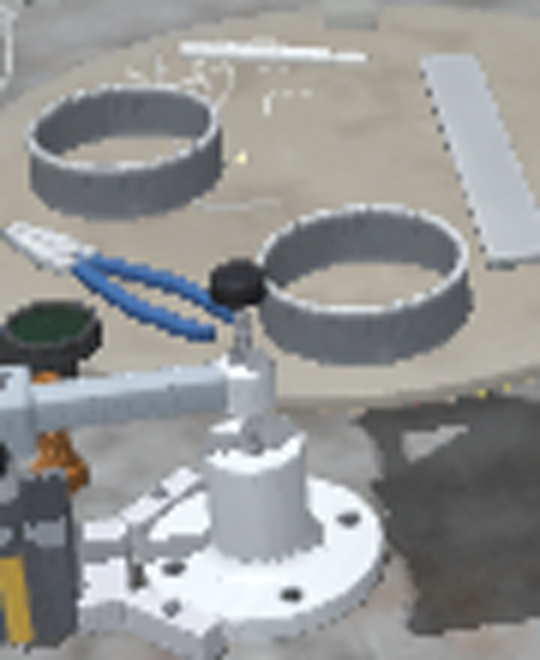

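View pics/t10.png

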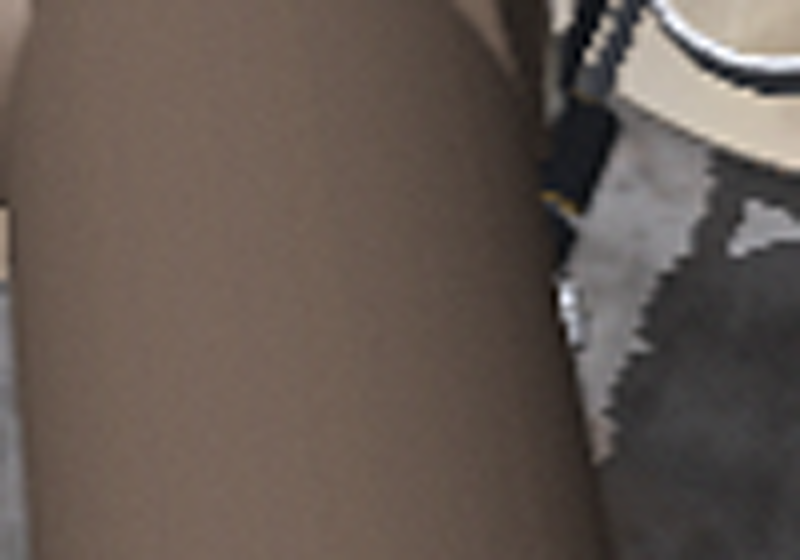

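```bash
python3 -c "
from h import *
m=camera_model('scene')
def cen(fn,y0,y1):
    I=cv2.imread(fn).max(2); M=np.zeros_like(I); M[y0:y1,165:192]=255
    B=((I<75)&(M>0)).astype(np.uint8); n,l,s,c=cv2.connectedComponentsWithStats(B); k=1+np.argmax(s[1:,4]); return c[k],s[k]
zs=np.arange(.13,.21,.0005)
a=proj(m,np.stack([np.full_like(zs,.581),np.full_like(zs,.0625),zs-.007],1))
for fn,y0,y1 in [('pics/scene0.png',180,210),('pics/s7f.png',180,210),('pics/s10f.png',200,225)]:
    c,s=cen(fn,y0,y1); print(fn,c,s,'top z',zs[np.argmin(abs(a[:,1]-c[1]))],a[np.argmin(abs(a[:,1]-c[1]))])
"
```

```text
pics/scene0.png [177.06060606 195.71212121] [172 192  11   8  66] top z 0.20850000000000007 [178.01364553 195.77738869]
pics/s7f.png [177.21875 195.71875] [173 192  10   8  64] top z 0.20850000000000007 [178.01364553 195.77738869]
pics/s10f.png [179.24137931 212.34482759] [175 209  10   8  58] top z 0.15950000000000003 [179.62893002 212.31000746]
```

The pictures give the knob top at 0.2085 before and 0.1595 after, which is 49–50 mm of travel. The TCP gives about 50 mm. Depth is therefore about 38 mm, which is under 40, so the bolt to take is bolt_30, the far silver one at top (274,189).

```bash
python3 -c "
from h import *
plan([.578,-.205,.20],45,0,-.05,vmax=.04)"
```

```text
n 6 clock 11.0 pos [0.5564 0.0006 0.2654] F [-0.4 -0.9 -1.6] w 0.006
[[0.105,0.204,0.072,-0.0,0.0,0.138,-0.05],[0.119,0.196,0.072,-0.0,0.0,0.138,-0.05],[0.132,0.188,0.073,-0.0,0.0,0.138,-0.05],[0.145,0.178,0.073,-0.0,0.0,0.138,-0.05],[0.157,0.168,0.073,-0.0,0.0,0.138,-0.05]]
```

Call:
play_rows --pt "0.105 0.204 0.03 0 0 0.138 -0.05" --pt "0.119 0.196 0.05 0 0 0.138 -0.05" --pt "0.132 0.188 0.07 0 0 0.138 -0.05" --pt "0.145 0.178 0.07 0 0 0.138 -0.05" --pt "0.13 0.14 0.07 0 0 0.138 -0.05"

```text
clock: 11.5
position: [0.5746, -0.1655, 0.2221]
ee_rot: [-2.934, 1.108, -0.005]
force: [0.7, 0.5, 0.5]
width: 0.394
```

```bash
python3 -c "
from h import *
plan([.5805,-.2077,.16],45,0,-.05,vmax=.04)
cv2.imwrite('pics/w11.png',get_image('wrist'));m=camera_model('wrist')
print(proj(m,[[.5805,-.2077,.04],[.518,-.2117,.06],[.581,.0625,.159]]))"
```

```text
n 2 clock 11.5 pos [ 0.5746 -0.1655  0.2221] F [0.7 0.5 0.5] w 0.394
[[0.108,0.094,0.207,-0.006,-0.001,0.063,-0.05],[0.111,0.09,0.207,-0.006,-0.001,0.063,-0.05]]
[[276.51130138 190.62944125]
 [243.3276595  227.99308451]
 [ 43.76975993 -35.33560703]]
```

View pics/w11.png

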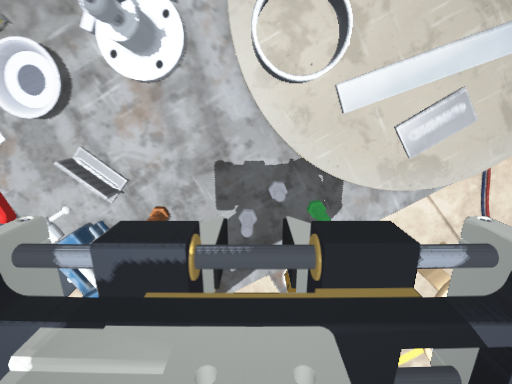

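In the wrist view the bolt_30 shows at (278,190) against a predicted (276.5,190.6), with green clear at (318,210) and bolt_50 at (248,222). I'm going down on it.

Call:
play_rows --pt "0.108 0.094 0.15 0 0 0.063 -0.05" --pt "0.1 0.085 0.15 0 0 0.063 -0.05" --pt "0 0 0 0 0 0 -0.05"

```text
clock: 11.85
position: [0.5781, -0.2158, 0.1717]
ee_rot: [-2.889, 1.229, 0.0]
force: [-0.5, -0.2, -0.2]
width: 0.523
```

```bash
python3 -c "
from h import *
plan([.581,-.208,.10],45,0,-.05,vmax=.04)"
```

```text
n 2 clock 11.85 pos [ 0.5781 -0.2158  0.1717] F [-0.5 -0.2 -0.2] w 0.523
[[-0.012,-0.024,0.239,-0.002,0.001,-0.019,-0.05],[-0.012,-0.025,0.239,-0.002,0.001,-0.019,-0.05]]
```

Call:
play_rows --pt "-0.012 -0.024 0.23 0 0 -0.019 -0.05" --pt "-0.012 -0.025 0.2 0 0 -0.019 -0.05" --pt "0 0 0 0 0 0 -0.05"

```text
clock: 12.15
position: [0.5826, -0.2062, 0.1067]
ee_rot: [-2.899, 1.2, -0.002]
force: [-1.6, -0.0, 0.4]
width: 0.52
```

```bash
python3 -c "
from h import *
plan([.581,-.208,.016],45,0,-.05,vmax=.025)
I=get_image('wrist');m=camera_model('wrist');cv2.imwrite('pics/w12.png',I)
print(proj(m,[[.5805,-.2077,.04],[.518,-.2117,.06]]))"
```

```text
n 4 clock 12.15 pos [ 0.5826 -0.2062  0.1067] F [-1.6 -0.   0.4] w 0.52
[[0.0,0.005,0.151,-0.002,0.0,0.0,-0.05],[0.0,0.005,0.151,-0.002,0.0,0.0,-0.05],[0.0,0.004,0.151,-0.002,0.0,0.0,-0.05],[0.0,0.004,0.151,-0.002,0.0,0.0,-0.05]]
[[252.67485576 202.98362825]
 [205.56837435 261.05663319]]
```

View pics/w12.png

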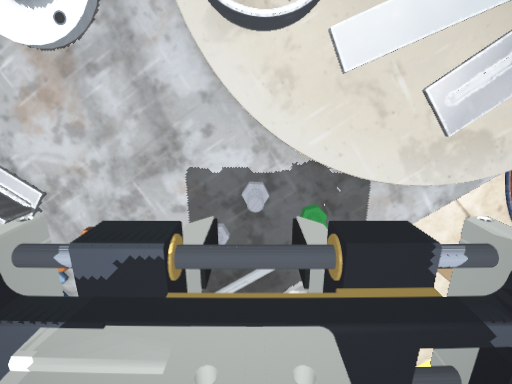

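Call:
play_rows --pt "0.005 -0.002 0.151 0 0 0 -0.05" --pt "0.005 -0.002 0.151 0 0 0 -0.05" --pt "0 -0.002 0.151 0 0 0 -0.05" --pt "0 -0.002 0.13 0 0 0 -0.05" --pt "0 0 0 0 0 0 -0.05"

```text
clock: 12.7
position: [0.5943, -0.206, 0.0306]
ee_rot: [-2.897, 1.197, -0.028]
force: [-0.2, -0.0, 0.0]
width: 0.524
```

```bash
python3 -c "
from h import *
plan([.581,-.208,.015],45,0,-.05,vmax=.025)
S=get_image('scene');crop(S,230,170,330,260,7,'pics/s13.png')"
```

```text
n 1 clock 12.7 pos [ 0.5943 -0.206   0.0306] F [-0.2 -0.   0. ] w 0.524
[[-0.055,0.073,0.103,-0.026,-0.028,0.003,-0.05]]
```

View pics/s13.png

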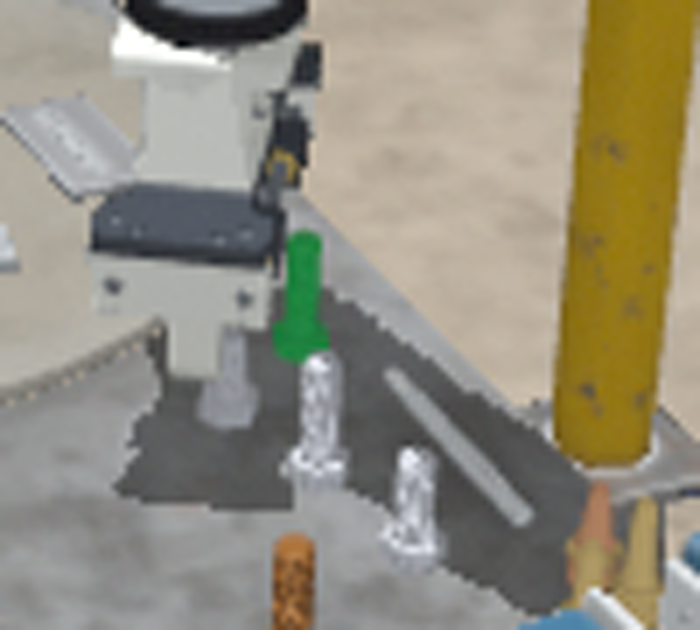

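```bash
python3 -c "
from h import *
o=observe();print(o['joints'].round(3),o['joint_efforts'].round(1),o['position'],o['ee_rot'])
plan([.582,-.207,.032],45,0,-.05,vmax=.025)"
```

```text
[ 0.407  0.654 -0.232  1.75   0.204  0.739 -0.71 ] [  0.3 -70.8  -3.4 -22.    0.1  -0.3  -0.1] [ 0.5953754  -0.20614848  0.03218355] [-2.8966115   1.19702925 -0.03174098]
n 1 clock 12.75 pos [ 0.5954 -0.2061  0.0322] F [ 0.5 -0.6  0.6] w 0.522
[[-0.059,0.067,-0.001,-0.029,-0.032,0.003,-0.05]]
```

Call:
play_rows --pt "-0.05 0.06 -0.01 -0.029 -0.032 0 -0.05" --pt "0 0 0 0 0 0 -0.05" --pt "0 0 0 0 0 0 -0.05"

```text
clock: 13.05
position: [0.5856, -0.2078, 0.039]
ee_rot: [2.903, -1.2, 0.007]
force: [0.5, 0.7, 0.4]
width: 0.524
```

```bash
python3 -c "
from h import *
o=observe();print(o['joints'].round(3),o['dq'].round(3),o['joint_efforts'].round(1))
plan([.582,-.207,.020],45,0,-.05,vmax=.025)"
```

```text
[ 0.412  0.641 -0.232  1.754  0.202  0.765 -0.705] [ 0.007 -0.02   0.001 -0.001 -0.001  0.023  0.003] [  0.2 -73.   -3.7 -23.5  -0.    0.    0. ]
n 1 clock 13.05 pos [ 0.5856 -0.2078  0.039 ] F [0.5 0.7 0.4] w 0.524
[[-0.021,0.013,0.126,-0.003,-0.009,0.003,-0.05]]
```

Call:
play_rows --pt "-0.015 0.01 0.08 0 0 0 -0.05" --pt "-0.006 0.003 0.06 0 0 0 -0.05" --pt "0 0 0 0 0 0 -0.05"

```text
clock: 13.35
position: [0.5825, -0.2074, 0.0178]
ee_rot: [-2.903, 1.201, -0.011]
force: [0.2, -0.7, 0.2]
width: 0.525
```

```bash
python3 -c "
from h import *
plan([.582,-.207,.0155],45,0,-.05,vmax=.025)"
```

```text
n 1 clock 13.35 pos [ 0.5825 -0.2074  0.0178] F [ 0.2 -0.7  0.2] w 0.525
[[-0.004,0.001,0.016,-0.006,-0.013,0.002,-0.05]]
```

Good. Closing on the shank.

Call:
play_rows --pt "-0.004 0 0.01 -0.006 -0.013 0 0.8" --pt "0 0 0 0 0 0 0.8" --pt "0 0 0 0 0 0 0.8" --pt "0 0 0 0 0 0 0.8" --pt "0 0 0 0 0 0 0.8" --force 25

```text
clock: 13.85
position: [0.5818, -0.2067, 0.0153]
ee_rot: [2.903, -1.2, -0.003]
force: [0.6, 0.2, -1.0]
width: 0.163
```

Call:
play_rows --pt "0 0 0 0 0 0 1" --pt "0 0 -0.05 0 0 0 1" --pt "0 0 -0.1 0 0 0 1" --pt "0 0 -0.2 0 0 0 1"

```text
clock: 14.25
position: [0.5789, -0.206, 0.0669]
ee_rot: [2.902, -1.2, -0.015]
force: [-0.3, -0.1, -1.2]
width: 0.162
```

```bash
python3 -c "
from h import *
plan([.50,-.10,.22],60,0,1,vmax=.045)
S=get_image('scene');crop(S,230,140,330,260,6,'pics/s14.png')"
```

```text
n 5 clock 14.25 pos [ 0.5789 -0.206   0.0669] F [-0.3 -0.1 -1.2] w 0.162
[[-0.176,-0.025,-0.203,0.001,0.004,-0.104,1.0],[-0.174,-0.034,-0.203,0.001,0.004,-0.104,1.0],[-0.172,-0.043,-0.203,0.001,0.004,-0.104,1.0],[-0.169,-0.052,-0.204,0.001,0.004,-0.104,1.0],[-0.166,-0.061,-0.204,0.001,0.004,-0.104,1.0]]
```

View pics/s14.png

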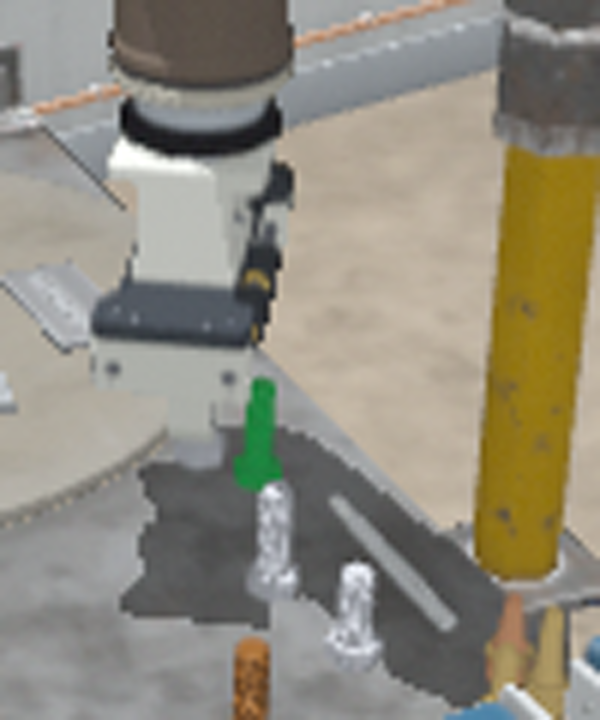

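The bolt_30 is held (15 mm opening, the other two still standing). Carrying it to the dish.

Call:
play_rows --pt "0 0 -0.3 0 0 0 1" --pt "0 0 -0.3 0 0 0 1" --pt "-0.174 -0.034 -0.25 0 0 -0.1 1" --pt "-0.172 -0.043 -0.1 0 0 -0.1 1" --pt "-0.169 -0.052 -0.1 0 0 -0.1 1"

```text
clock: 14.8
position: [0.538, -0.1422, 0.2418]
ee_rot: [2.984, -0.98, 0.009]
force: [0.6, 1.7, -1.8]
width: 0.165
```

```bash
python3 -c "
from h import *
plan([.4295,.127,.22],80,0,1,vmax=.045)"
```

```text
n 7 clock 14.8 pos [ 0.538  -0.1422  0.2418] F [ 0.6  1.7 -1.8] w 0.165
[[-0.235,-0.145,0.02,0.0,-0.002,-0.131,1.0],[-0.225,-0.16,0.02,0.0,-0.002,-0.131,1.0],[-0.214,-0.175,0.02,0.0,-0.002,-0.131,1.0],[-0.202,-0.188,0.02,0.0,-0.002,-0.131,1.0],[-0.189,-0.201,0.02,0.0,-0.002,-0.131,1.0]]
```

Call:
play_rows --pt "-0.235 -0.145 0 0 0 -0.13 1" --pt "-0.225 -0.16 0 0 0 -0.13 1" --pt "-0.214 -0.175 0 0 0 -0.13 1" --pt "-0.202 -0.188 0 0 0 -0.13 1" --pt "-0.189 -0.201 0 0 0 -0.13 1"

```text
clock: 15.3
position: [0.4588, 0.0537, 0.2503]
ee_rot: [3.102, -0.472, 0.034]
force: [0.2, 0.5, -1.5]
width: 0.163
```

```bash
python3 -c "
from h import *
plan([.4295,.127,.14],80,0,1,vmax=.045)"
```

```text
n 4 clock 15.3 pos [0.4588 0.0537 0.2503] F [ 0.2  0.5 -1.5] w 0.163
[[-0.087,-0.102,0.182,0.001,-0.011,-0.064,1.0],[-0.083,-0.105,0.182,0.001,-0.011,-0.064,1.0],[-0.078,-0.107,0.183,0.001,-0.011,-0.064,1.0],[-0.074,-0.11,0.183,0.001,-0.011,-0.064,1.0]]
```

Call:
play_rows --pt "-0.087 -0.102 0.182 0 -0.011 -0.064 1" --pt "-0.083 -0.105 0.182 0 -0.011 -0.064 1" --pt "-0.078 -0.107 0.18 0 -0.011 -0.064 1" --pt "-0.04 -0.06 0.1 0 -0.011 -0.064 1" --pt "0 0 0 0 0 0 1"

```text
clock: 15.8
position: [0.4307, 0.1279, 0.158]
ee_rot: [-3.132, 0.244, -0.02]
force: [-0.3, -0.3, -0.3]
width: 0.164
```

```bash
python3 -c "
from h import *
plan([.4295,.127,.06],80,0,1,vmax=.03)"
```

```text
n 4 clock 15.8 pos [0.4307 0.1279 0.158 ] F [-0.3 -0.3 -0.3] w 0.164
[[-0.004,0.002,0.163,-0.001,-0.006,0.009,1.0],[-0.003,0.002,0.163,-0.001,-0.006,0.009,1.0],[-0.003,0.002,0.163,-0.001,-0.006,0.009,1.0],[-0.002,0.002,0.163,-0.001,-0.006,0.009,1.0]]
```

Call:
play_rows --pt "-0.003 0.002 0.163 0 -0.006 0.009 1" --pt "-0.003 0.002 0.163 0 -0.006 0.009 1" --pt "-0.003 0.002 0.163 0 -0.006 0.009 1" --pt "-0.002 0.002 0.1 0 -0.006 0.009 1" --pt "0 0 0 0 0 0 1"

```text
clock: 16.3
position: [0.4361, 0.1251, 0.0747]
ee_rot: [-3.127, 0.285, -0.021]
force: [-0.1, -0.5, -1.0]
width: 0.165
```

```bash
python3 -c "
from h import *
plan([.4295,.127,.023],80,0,1,vmax=.015)
S=get_image('scene');crop(S,130,220,250,320,6,'pics/s15.png')"
```

```text
n 4 clock 16.3 pos [0.4361 0.1251 0.0747] F [-0.1 -0.5 -1. ] w 0.165
[[-0.013,-0.001,0.086,-0.001,-0.006,-0.004,1.0],[-0.012,-0.001,0.086,-0.001,-0.006,-0.004,1.0],[-0.012,-0.001,0.086,-0.001,-0.006,-0.004,1.0],[-0.012,-0.001,0.086,-0.001,-0.006,-0.004,1.0]]
```

View pics/s15.png

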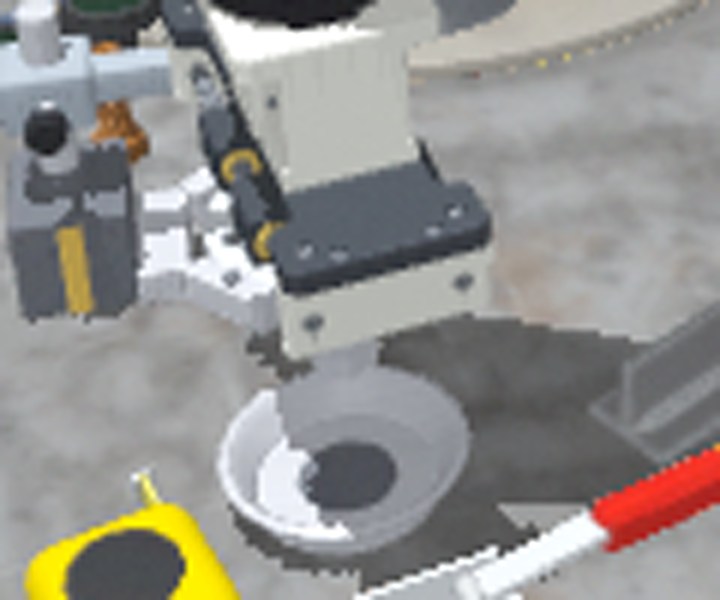

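Call:
play_rows --pt "-0.013 -0.001 0.09 0 -0.006 0 1" --pt "-0.012 -0.001 0.09 0 -0.006 0 1" --pt "-0.012 -0.001 0.08 0 -0.006 0 1" --pt "0 0 0 0 0 0 1"

```text
clock: 16.75
position: [0.4345, 0.1268, 0.037]
ee_rot: [-3.124, 0.289, -0.018]
force: [-0.6, 0.3, -0.7]
width: 0.166
```

```bash
python3 -c "
from h import *
plan([.4295,.127,.0225],80,0,1,vmax=.015)"
```

```text
n 2 clock 16.75 pos [0.4345 0.1268 0.037 ] F [-0.6  0.3 -0.7] w 0.166
[[-0.017,0.003,0.048,-0.005,-0.011,-0.01,1.0],[-0.017,0.002,0.048,-0.005,-0.011,-0.01,1.0]]
```

Call:
play_rows --pt "-0.017 0.003 0.048 -0.005 -0.011 0 1" --pt "-0.015 0.002 0.04 -0.005 -0.011 0 1" --pt "0 0 0 0 0 0 1"

```text
clock: 17.05
position: [0.4292, 0.1272, 0.0225]
ee_rot: [3.128, -0.288, -0.003]
force: [-0.0, -0.3, -0.8]
width: 0.162
```

```bash
python3 -c "
from h import *
plan([.4295,.127,.0205],80,0,1,vmax=.015)"
```

```text
n 1 clock 17.05 pos [0.4292 0.1272 0.0225] F [-0.  -0.3 -0.8] w 0.162
[[0.002,0.001,0.013,0.001,0.003,-0.018,1.0]]
```

Lowering the last 2 mm, then releasing.

Call:
play_rows --pt "0 0 0.012 0 0 0 1" --pt "0 0 0.004 0 0 0 1" --pt "0 0 0 0 0 0 1"

```text
clock: 17.35
position: [0.4293, 0.1274, 0.0203]
ee_rot: [3.128, -0.288, -0.002]
force: [-0.1, 0.4, -1.9]
width: 0.163
```

Call:
play_rows --pt "0 0 0 0 0 0 0.35" --pt "0 0 0 0 0 0 0.35" --pt "0 0 0 0 0 0 0.35"

```text
clock: 17.65
position: [0.43, 0.1277, 0.0208]
ee_rot: [-3.128, 0.288, -0.0]
force: [-0.1, -0.9, 0.7]
width: 0.318
```

Call:
play_rows --pt "0 0 -0.04 0 0 0 0.35" --pt "0 0 -0.15 0 0 0 0.35" --pt "0 0 -0.3 0 0 0 0.35" --pt "0 0 -0.33 0 0 0 0.35" --pt "0 0 -0.33 0 0 0 0.35"

```text
clock: 18.15
position: [0.4257, 0.1267, 0.1943]
ee_rot: [3.126, -0.284, -0.02]
force: [3.2, -0.1, -0.3]
width: 0.32
```

```bash
python3 -c "
from h import *
plan([.40,-.08,.25],80,0,.35)
S=get_image('scene');crop(S,120,180,250,310,5,'pics/s16.png')"
```

```text
n 5 clock 18.15 pos [0.4257 0.1267 0.1943] F [ 3.2 -0.1 -0.3] w 0.32
[[0.015,0.278,-0.073,0.002,0.005,-0.003,0.35],[0.015,0.277,-0.074,0.002,0.005,-0.003,0.35],[0.015,0.277,-0.074,0.002,0.005,-0.003,0.35],[0.014,0.277,-0.074,0.002,0.005,-0.003,0.35],[0.014,0.277,-0.074,0.002,0.005,-0.003,0.35]]
```

View pics/s16.png

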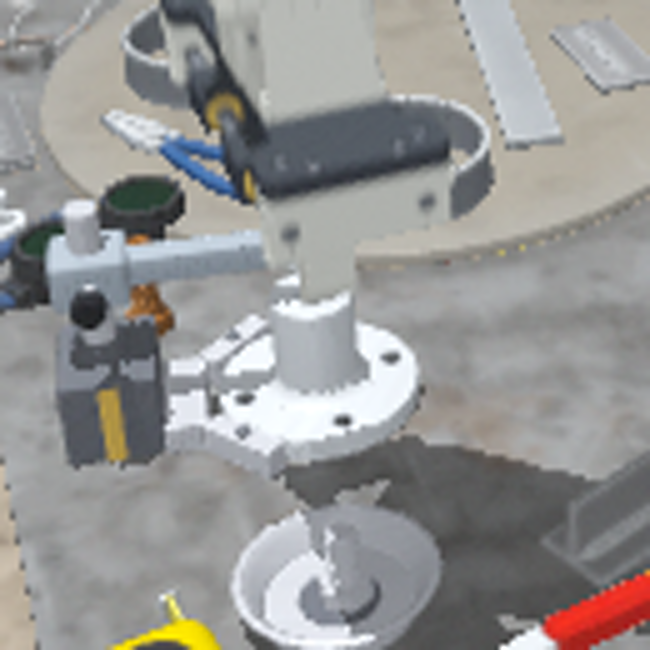

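The bolt stands in the dish. I'll retreat and check everything with nothing in the way.

Call:
play_rows --pt "0.015 0.2 -0.2 0 0 0 0.35" --pt "0.015 0.277 -0.2 0 0 0 0.35" --pt "0.015 0.277 -0.1 0 0 0 0.35" --pt "0.015 0.277 0 0 0 0 0.35" --pt "0 0.15 0 0 0 0 0.35"

```text
clock: 18.7
position: [0.4078, -0.0481, 0.2862]
ee_rot: [-3.126, 0.267, -0.014]
force: [-0.1, -0.1, 0.3]
width: 0.324
```

Call:
play_rows --pt "0 0.27 0 0 0 0 0.35" --pt "0 0.27 0 0 0 0 0.35" --pt "0 0.1 0 0 0 0 0.35" --pt "0 0 0 0 0 0 0.35" --pt "0 0 0 0 0 0 0.35"

```text
clock: 19.2
position: [0.3889, -0.1485, 0.2882]
ee_rot: [-3.127, 0.275, -0.02]
force: [0.5, -0.0, -0.1]
width: 0.327
```

```bash
python3 -c "
from h import *
o=observe();print(o['clock'],o['position'],o['dq'].round(3))
S=get_image('scene');T=get_image('top');cv2.imwrite('pics/s17f.png',S);cv2.imwrite('pics/t17f.png',T)
crop(S,110,170,340,340,3.4,'pics/s17.png');crop(T,110,140,310,290,3.9,'pics/t17.png')"
```

```text
19.2 [ 0.38892393 -0.14847596  0.28821329] [ 0.008 -0.004  0.005 -0.001 -0.     0.003  0.006]
```

View pics/s17.png

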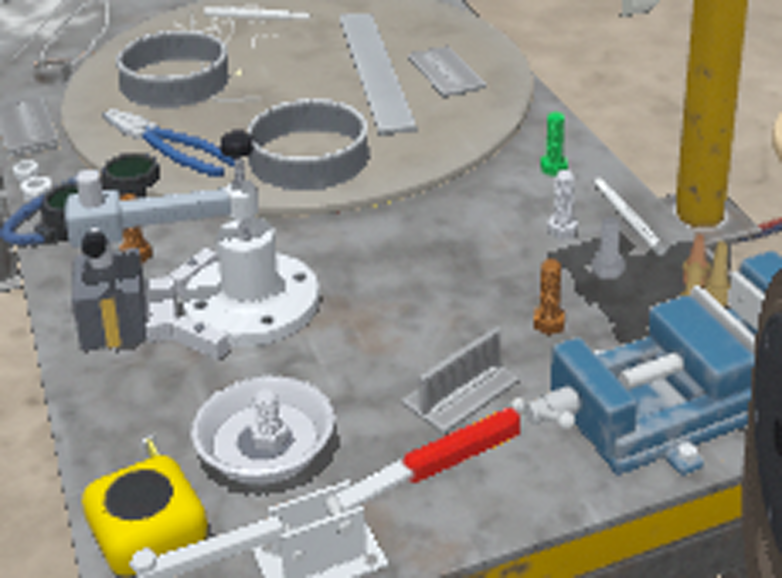

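View pics/t17.png

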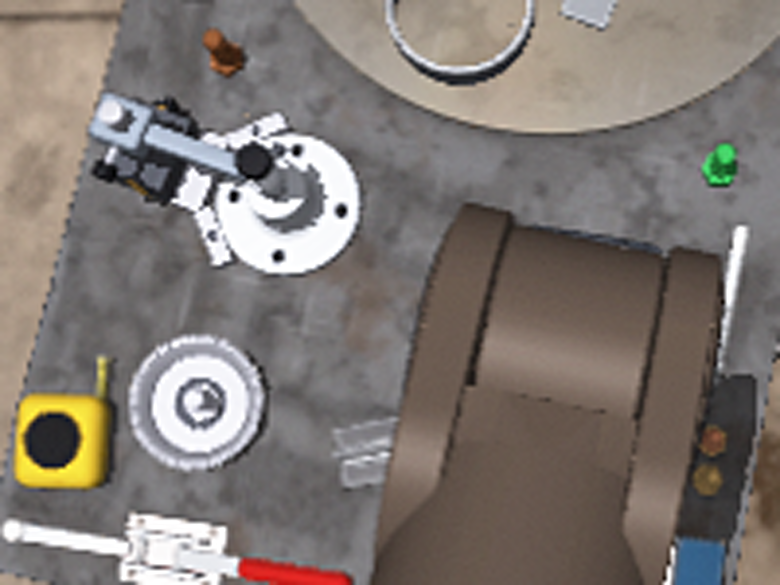

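```bash
python3 -c "
from h import *
mt=camera_model('top');ms=camera_model('scene')
def cen(fn,x0,x1,y0,y1):
    I=cv2.imread(fn).max(2); M=np.zeros_like(I); M[y0:y1,x0:x1]=255
    B=((I<75)&(M>0)).astype(np.uint8); n,l,s,c=cv2.connectedComponentsWithStats(B); k=1+np.argmax(s[1:,4]); return c[k],s[k]
for s,t,sy in [('pics/scene0.png','pics/top0.png',(180,210)),('pics/s17f.png','pics/t17f.png',(200,225))]:
    a,sa=cen(s,165,192,*sy); b,sb=cen(t,162,182,170,192); print(a,b,sa,sb,two(ms,a,mt,b))
print(observe()['position'])
"
```

```text
[177.06060606 195.71212121] [171.71264368 177.09195402] [172 192  11   8  66] [167 172  11  14  87] (array([0.58133228, 0.06327725, 0.20135694]), np.float64(0.0032063057117024583))
[179.31666667 212.35      ] [174.86363636 181.13636364] [175 209  10   8  60] [171 177   9   9  66] (array([0.58134368, 0.06306667, 0.15236185]), np.float64(0.00031990879146510666))
[ 0.38917944 -0.14786161  0.28815658]
```

```bash
python3 -c "
from cell import *
print(sign_off())"
```

```text
the job is handed in; nothing more can be done
None
```

The job is done and handed in at about 19.3 s on the robot's clock. The hub is home in the vee, the rod is down on the bottom of the hole, and the 30 mm bolt is in the dish.

- **Hub:** I pushed it home with the fingers, then nudged it once more along the gauge axis. The flange centre measured (0.5807, 0.0625), which is the rod axis to within 1 mm, and the last top view still shows it seated.
- **Hole depth:** About 38 mm. The rod bottomed with the fingertip at z = 0.159, and both cameras put the knob top at 0.159 afterwards, so the travel was about 50 mm. The cameras alone give about 37.5 mm and the fingertip at most 38.5 mm. That is only about 2 mm short of the 40 mm bolt.
- **Press force:** It peaked near 35 N at the bottom, harder than the "gently" you asked for. The rod stayed down, and the hub did not visibly move.
- **Bolts:** The 30 mm bolt stands in the middle of the dish. In the last scene view the 40 mm and 50 mm bolts, and the green and brown look-alikes, stand where they were. In the last top view the arm hid the 40 mm and 50 mm bolts.

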